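# Tip the stock tags to match the bins

## Robot

A 6-joint arm with a two-finger parallel gripper is mounted at the origin on the work surface. World frame = base frame: x ahead of the robot, y to its left, z up, the work surface at z = 0. Lengths are in mm, angles in rad, forces in N, time in s.
With the tool pointing down it reaches from about 275 to 825 mm from the base axis. Payload 4.9 kg.
Tool frame: the origin (TCP) lies at the very end of the fingers, on their centre line; the grasp point (between the pads) lies 19 mm behind it; z points along the fingers, y is the direction in which the jaws open and shut (so a half turn about z gives the same grasp; the last joint's range is limited). The gripper opens to 85 mm and grips with 20 to 120 N. Pads are 22 mm wide; open, the fingers measure 114 mm over their backs; the gripper's body (76 mm by 85 mm) begins 54 mm behind the grasp point. The pads swing forward as they close: fully open they stand 13 mm farther back than shut.
Start: joints at [1.206, 0.326, -0.193, 1.052, 0, 1.437], TCP at [125.809, 535.435, 231.281] pointing down, gripper open.
Joint ranges: [-2.65, 2.65], [-0.97, 1.79], [-1.3, 1.35], [-1.93, 2.1], [-1.47, 1.37], [-3.14, 3.14]. Speed limits (rad/s): [2.57, 2.57, 3.14, 3.14, 3.14, 3.14].

## Interface

Orientations are given as [roll, pitch, yaw] about the fixed x, y, z axes, in that order (R = Rz(yaw) Ry(pitch) Rx(roll)).
In Python, from bench import bot, solve_ik, imaging gives the robot as it stands. Calls block until the motion is done:
- bot.move_ptp(position, orientation): joint-space move of the TCP to a pose.
- bot.movel(position, rot=None, max_speed=150, threshold=None): straight line of the TCP; rot=None keeps the orientation; max_speed is the mean speed in mm/s. With threshold (N) it stops when the force on the tool has changed by that much, and returns True; else False.
- bot.move_j(angles): joint-space move.
- bot.grip(opening, effort=None): opening from 0.0 (shut) to 1.0 (fully open); effort is the grip in N (None keeps the last); returns when the fingers have stopped.
- bot.dwell(seconds).
- solve_ik(position, orientation): joint angles nearest the present ones, or None.
- bot.get_state(): the state.
- imaging.capture(name): name is "scene" or "top" or "wrist"; returns the picture (480x640x3 uint8, blue, green, red); there is no depth.
- imaging.camera_model(name): a dict with "K" (3x3 intrinsics, pixels), "position" and "rotation" of the camera in the world. Camera axes: x right, y up, looking along -z (the intrinsics and any distortion apply to the point x, -y, -z); pixel columns grow to the right and rows downward; lengths in mm; the calibration is good to about 2 mm. A picture is of the moment at which its call begins: read the wrist's pose just before it. camera_model takes no time and is no camera call; for the wrist camera it gives the pose at the moment of the call.
A pose or a line that the arm cannot do raises bot.IKError and nothing moves.
- bot.sign_off(): hands the job in, once; it reports no verdict.
The state is a dict: "t": time; "qpos": joint angles; "joint_velocities": joint speeds; "effort": joint torques, N m; "tcp_pos": TCP position; "orientation": TCP orientation; "contact_force": force on the tool from outside, world axes, zero at the start; "wrist_torque": the same for the moment, N m; "opening": opening from 0.0 (shut) to 1.0 (fully open).
Only numpy, scipy, OpenCV 4.12 (cv2) and the standard library are available. Lean on these libraries where they do the work, as an engineer would, in place of code of your own. Each camera call takes 0.05 s, during which the arm holds its last target. There are 200 camera calls.

## Task

The tags on the jeweller's stock board no longer match the bins behind them. With a fingertip, push over the hinged tags that are wrong, so that every bin heaped full has its tag leaning back over the bin with the disc face up, and every bin that is empty or nearly so has its tag leaning out towards the robot with the bar face up. Only push the tags, lightly, without pinching or forcing them; leave the bins and everything else on the bench where they are.

Things in the scene. Friction and masses are not known exactly. Their poses are not given: they have to be found in the camera images.
- board: Fixed stock board: 12 mm plywood base 185 x 440 mm with a hardwood rail 36 mm thick and 75 mm high along the robot's side, four bays and four tag stands at 105 mm pitch. Origin: at table level under the middle of the rail; x points level from the rail to the bins, y along the rail.
- stand1: Steel stand on the rail, carrying tag1 (all look alike; its bay varies). Origin: centre of its underside, 75 mm above the table; the hinge pin is 14 mm above that, along y. x is level and points away from the robot to the bin the tag belongs to (bin centre 92 mm along x). Base 32 mm (x) by 68 mm (y); cheeks and rest bars reach 26 mm above the origin, within 16 mm of the pin in x.
- stand2: Steel stand on the rail, carrying tag2 (all look alike; its bay varies). Origin: centre of its underside, 75 mm above the table; the hinge pin is 14 mm above that, along y. x is level and points away from the robot to the bin the tag belongs to (bin centre 92 mm along x). Base 32 mm (x) by 68 mm (y); cheeks and rest bars reach 26 mm above the origin, within 16 mm of the pin in x.
- stand3: Steel stand on the rail, carrying tag3 (all look alike; its bay varies). Origin: centre of its underside, 75 mm above the table; the hinge pin is 14 mm above that, along y. x is level and points away from the robot to the bin the tag belongs to (bin centre 92 mm along x). Base 32 mm (x) by 68 mm (y); cheeks and rest bars reach 26 mm above the origin, within 16 mm of the pin in x.
- stand4: Steel stand on the rail, carrying tag4 (all look alike; its bay varies). Origin: centre of its underside, 75 mm above the table; the hinge pin is 14 mm above that, along y. x is level and points away from the robot to the bin the tag belongs to (bin centre 92 mm along x). Base 32 mm (x) by 68 mm (y); cheeks and rest bars reach 26 mm above the origin, within 16 mm of the pin in x.
- tag1 (a joint): Hinge angle (rad) of the tag on stand1: 0 upright; +0.6 resting back over its bin, disc face up; -0.6 resting forward, to the robot, bar face up. Aluminium plate 3 mm thick, 50 mm wide along the pin, free edge 61 mm from the pin: at rest 36 mm from it in x and 50 mm above it. 40 g, no spring or catch, slight hinge friction: pushed well past upright it drops to the other rest by itself.
- tag2 (a joint): Hinge angle (rad) of the tag on stand2: 0 upright; +0.6 resting back over its bin, disc face up; -0.6 resting forward, to the robot, bar face up. Aluminium plate 3 mm thick, 50 mm wide along the pin, free edge 61 mm from the pin: at rest 36 mm from it in x and 50 mm above it. 40 g, no spring or catch, slight hinge friction: pushed well past upright it drops to the other rest by itself.
- tag3 (a joint): Hinge angle (rad) of the tag on stand3: 0 upright; +0.6 resting back over its bin, disc face up; -0.6 resting forward, to the robot, bar face up. Aluminium plate 3 mm thick, 50 mm wide along the pin, free edge 61 mm from the pin: at rest 36 mm from it in x and 50 mm above it. 40 g, no spring or catch, slight hinge friction: pushed well past upright it drops to the other rest by itself.
- tag4 (a joint): Hinge angle (rad) of the tag on stand4: 0 upright; +0.6 resting back over its bin, disc face up; -0.6 resting forward, to the robot, bar face up. Aluminium plate 3 mm thick, 50 mm wide along the pin, free edge 61 mm from the pin: at rest 36 mm from it in x and 50 mm above it. 40 g, no spring or catch, slight hinge friction: pushed well past upright it drops to the other rest by itself.
- bin_beads: FULL: heaped above its rim with round brass beads; the heap's top is 60 mm above the bin's underside. Loose grey bin 118 mm (x, away from the rail) by 86 mm by 45 mm high, standing in its bay of the board behind the tag rail. Origin: centre of its underside, 12 mm above the table.
- bin_rings: FULL: heaped above its rim with steel ring blanks; the heap's top is 62 mm above the bin's underside. Loose grey bin 118 mm (x, away from the rail) by 86 mm by 45 mm high, standing in its bay of the board behind the tag rail. Origin: centre of its underside, 12 mm above the table.
- bin_discs: LOW: only five small copper discs lie on its floor. Loose grey bin 118 mm (x, away from the rail) by 86 mm by 45 mm high, standing in its bay of the board behind the tag rail. Origin: centre of its underside, 12 mm above the table.
- bin_spare: EMPTY. Loose grey bin 118 mm (x, away from the rail) by 86 mm by 45 mm high, standing in its bay of the board behind the tag rail. Origin: centre of its underside, 12 mm above the table.
- vial_tall: Standing amber vial with black cap, 26 mm across, 60 mm tall, near the front of the rail; origin: centre of its underside; a bystander, not to be disturbed.
- vial_short: Standing amber vial with black cap, 26 mm across, 45 mm tall, near the front of the rail; origin: centre of its underside; a bystander, not to be disturbed.
- pliers: Small pliers with black handles, 125 mm long, 13 mm high, lying flat before the rail; origin: under the pivot, x to the jaws; a bystander, not to be disturbed.
- caliper: Steel caliper with blue slide, 190 mm long, lying flat on the left; origin: under the middle of the beam, x along it; a bystander, not to be disturbed.
- hammer: Hammer, 220 mm long, lying on the left, x to the head; a bystander, not to be disturbed.
- bench_block: Steel bench block 64 x 64 x 20 mm on the right; origin: centre of its underside; a bystander, not to be disturbed.
- polish_pot: Dark wooden lidded pot, 72 mm across, 62 mm tall with its knob, on the right; origin: centre of its underside; a bystander, not to be disturbed.

How it is judged (in metres and radians):
At the end, for the whole second after the job is handed in: The tags of the two full bins rest back over their bins (joint above 0.5 rad), those of the low and the empty bin rest forward (joint below -0.5 rad), all four still, and no bin has moved more than 15 mm (((horizontal distance between bin_beads and stand1 below 0.112 m and value of joint tag1 above 0.5 rad) or (horizontal distance between bin_beads and stand2 below 0.112 m and value of joint tag2 above 0.5 rad) or (horizontal distance between bin_beads and stand3 below 0.112 m and value of joint tag3 above 0.5 rad) or (horizontal distance between bin_beads and stand4 below 0.112 m and value of joint tag4 above 0.5 rad)) and ((horizontal distance between bin_rings and stand1 below 0.112 m and value of joint tag1 above 0.5 rad) or (horizontal distance between bin_rings and stand2 below 0.112 m and value of joint tag2 above 0.5 rad) or (horizontal distance between bin_rings and stand3 below 0.112 m and value of joint tag3 above 0.5 rad) or (horizontal distance between bin_rings and stand4 below 0.112 m and value of joint tag4 above 0.5 rad)) and ((horizontal distance between bin_discs and stand1 below 0.112 m and value of joint tag1 below -0.5 rad) or (horizontal distance between bin_discs and stand2 below 0.112 m and value of joint tag2 below -0.5 rad) or (horizontal distance between bin_discs and stand3 below 0.112 m and value of joint tag3 below -0.5 rad) or (horizontal distance between bin_discs and stand4 below 0.112 m and value of joint tag4 below -0.5 rad)) and ((horizontal distance between bin_spare and stand1 below 0.112 m and value of joint tag1 below -0.5 rad) or (horizontal distance between bin_spare and stand2 below 0.112 m and value of joint tag2 below -0.5 rad) or (horizontal distance between bin_spare and stand3 below 0.112 m and value of joint tag3 below -0.5 rad) or (horizontal distance between bin_spare and stand4 below 0.112 m and value of joint tag4 below -0.5 rad)) and velocity of joint tag1 between -0.2 and 0.2 rad/s and velocity of joint tag2 between -0.2 and 0.2 rad/s and velocity of joint tag3 between -0.2 and 0.2 rad/s and velocity of joint tag4 between -0.2 and 0.2 rad/s and distance of each of bin_beads, bin_rings, bin_discs, bin_spare from where it was at the start of the episode below 0.015 m); the robot touches nothing.
It fails at once if a bin is lifted, carried or shoved more than 15 mm (distance of any of bin_beads, bin_rings, bin_discs, bin_spare from where it was at the start of the episode above 0.015 m).
It fails at once if another thing on the bench is picked up, knocked over or shoved more than 20 mm (distance of any of pliers, caliper, vial_tall, vial_short, bench_block, polish_pot, hammer from where it was at the start of the episode above 0.02 m or angle between any of vial_tall, vial_short's own z axis and vertical above 0.5 rad).
It fails at once if a tag or its stand is pinched or forced (more than 20 N from the fingers) (contact force between any of stand1, stand2, stand3, stand4 and the fingers above 20 N).
It also fails if it takes over 45 s, if anything falls off the work surface, if the arm or the gripper's body presses on something with over 40 N, if the wrist force passes 120 N, or if a joint passes its speed limit or range.

## Working session

There is one attempt and no reset: what is moved stays moved. The work goes in short steps, each a Python script; the robot and the scene stay as the last script left them, time stands still between calls to the robot, and variables do not carry over. Pictures are saved under pics/ and viewed, about 8 in all and at most 12, crops included, and the job is handed in when it is done.

```bash
mkdir -p pics; ls
python3 - <<'E'
from bench import bot, imaging
import cv2
for n in ("scene","top"):
    cv2.imwrite(f"pics/{n}0.png",imaging.capture(n)); m=imaging.camera_model(n); print(n,m)
print(bot.get_state())
E
```

```text
pics
scene {'K': array([[482.21598912,   0.        , 320.17968218],
       [  0.        , 482.21598912, 239.49797797],
       [  0.        ,   0.        ,   1.        ]]), 'position': array([1107.5083074 ,  606.60904045,  916.99489661]), 'rotation': array([ 0.75259903, -0.00337178,  2.36427605])}
top {'K': array([[581.30690244,   0.        , 323.30387439],
       [  0.        , 581.30690244, 236.56014126],
       [  0.        ,   0.        ,   1.        ]]), 'position': array([ 441.31820993,   38.40381782, 1431.32656995]), 'rotation': array([ 0.08800118, -0.00356114, -1.561488  ])}
{'t': 0.1, 'qpos': array([ 1.20577569e+00,  3.26890673e-01, -1.93484533e-01,  1.05198671e+00,
       -1.38211499e-05,  1.43661764e+00]), 'joint_velocities': array([ 4.25731918e-04, -1.62310648e-03,  2.50010044e-03,  5.53088820e-04,
        8.32148220e-05, -1.86410045e-03]), 'effort': array([ 6.44010242e-05, -4.44239616e+01,  2.63038069e+01,  7.90053484e-03,
       -2.12726372e-04, -1.74079940e-06]), 'tcp_pos': array([125.63355386, 534.9271047 , 230.56849717]), 'orientation': array([-3.14003929e+00, -1.95741370e-04,  2.91075056e+00]), 'contact_force': array([ 0.06610399,  0.5614526 , -0.58472079]), 'wrist_torque': array([ 0.00487696,  0.0567063 , -0.00506136]), 'opening': 0.9999915768402844}
```

View pics/scene0.png

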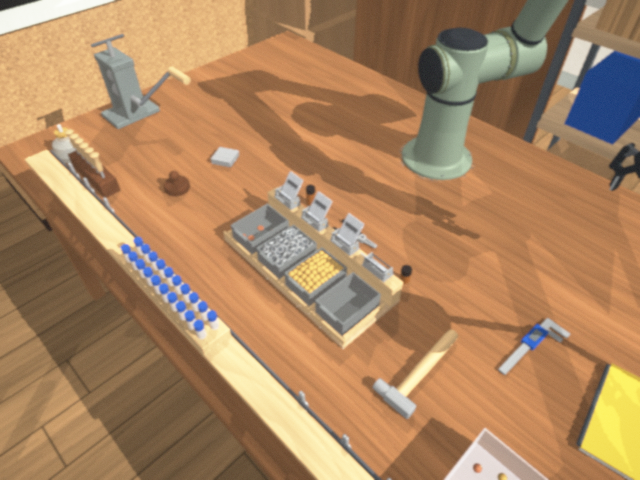

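View pics/top0.png

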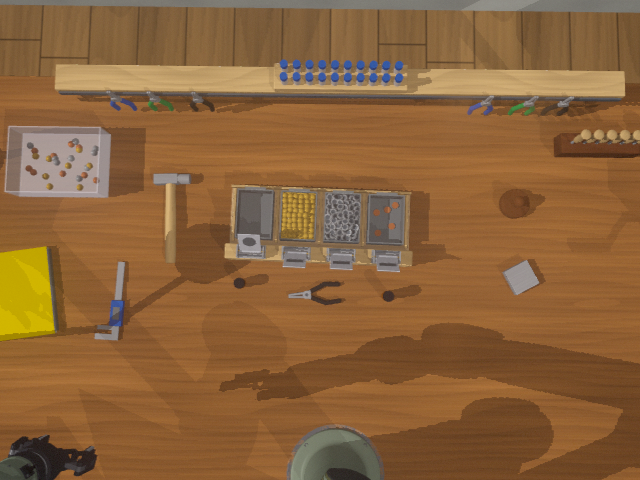

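The top view shows the bays from left to right. Spare, at (255,215), has its tag back with the disc up, which is wrong. Beads (298,215) and rings (342,217) have their tags forward, also wrong. Discs (387,218) has its tag forward, which is right. The vials are at (239,283) and (388,296), the pliers at (315,293). Next I'll zoom in to measure.

```bash
cat > h.py <<'E'
from bench import bot, imaging, solve_ik
import numpy as np, cv2
from scipy.spatial.transform import Rotation as R
def ray(n,u,v,z):
    m=imaging.camera_model(n);K=m["K"];Rm=R.from_euler("xyz",m["rotation"]).as_matrix()
    d=Rm@np.array([(u-K[0,2])/K[0,0],-(v-K[1,2])/K[1,1],-1]);p=np.array(m["position"])
    return p+d*(z-p[2])/d[2]
E
python3 - <<'E'
from h import *
im=cv2.imread("pics/top0.png")[180:310,215:425]
cv2.imwrite("pics/topc.png",cv2.resize(im,None,fx=3.8,fy=3.8,interpolation=cv2.INTER_CUBIC))
for uv,z in [((225,250),75),((411,258),75),((323,470),150),((239,283),60),((388,296),45)]: print(uv,ray("top",*uv,z).round())
E
```

```text
(225, 250) [527. 264.  75.]
(411, 258) [ 513. -171.   75.]
(323, 470) [ 54.  31. 150.]
(239, 283) [451. 232.  60.]
(388, 296) [ 424. -120.   45.]
```

View pics/topc.png

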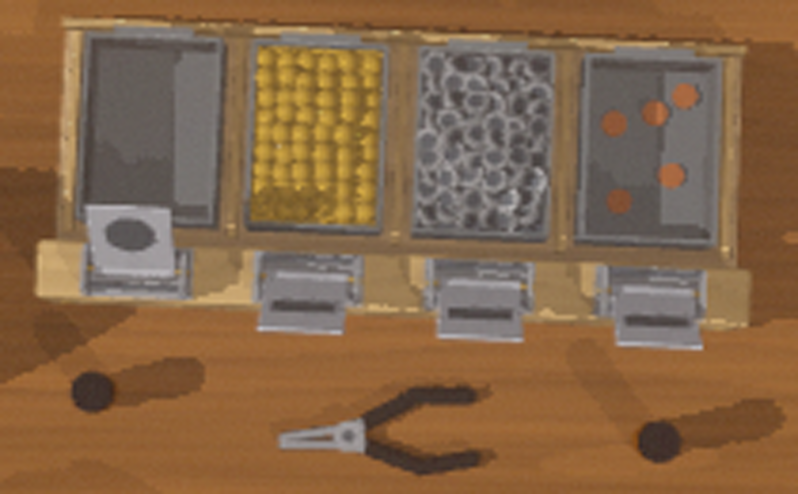

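Run:
```python
from h import *
c=lambda a:(215+(a[0]+.5)/3.8-.5,180+(a[1]+.5)/3.8-.5)
E_=[((87,206),(173,210),36),((258,330),(343,333),-36),((438,337),(522,341),-36),((616,345),(701,349),-36)]
mids=[]
for a,b,s in E_:
    p,q=ray("top",*c(a),139),ray("top",*c(b),139); mids.append((p+q)/2); print(mids[-1].round(1),np.linalg.norm(p-q).round(1))
f=[ray("top",*c(p),75) for p in [(38,241),(748,270),(748,326),(38,299)]]; print(np.round(f,1))
m=np.array(mids); d=m[1]-m[3]; d/=np.linalg.norm(d); yaw=np.arctan2(-d[0],d[1]); print("yaw",yaw)
ex=np.array([np.cos(yaw),np.sin(yaw),0])
pins=[mm-s*ex for mm,(_,_,s) in zip(mids,E_)]; print(np.round(pins,1)); np.save("pins.npy",np.array(pins)); np.save("yaw.npy",yaw)
# cross-check in the scene view
mm=imaging.camera_model("scene");K=mm["K"];Rm=R.from_euler("xyz",mm["rotation"]).as_matrix()
for p in mids:
    v=Rm.T@(p-mm["position"]); print("scene px",(K[0,0]*v[0]/-v[2]+K[0,2]).round(),(K[1,2]-K[1,1]*v[1]/-v[2]).round())
```

```text
[558.7 201.1 139. ] 50.6
[487.2 100.  139. ] 49.7
[483.8  -5.  139. ] 49.2
[ 480.1 -109.4  139. ] 49.7
[[ 543.6  265.3   75. ]
 [ 529.9 -171.8   75. ]
 [ 495.4 -171.7   75. ]
 [ 507.9  264.4   75. ]]
yaw -0.033801457769847644
[[ 522.7  202.3  139. ]
 [ 523.1   98.7  139. ]
 [ 519.8   -6.2  139. ]
 [ 516.1 -110.6  139. ]]
scene px 369.0 258.0
scene px 357.0 218.0
scene px 326.0 196.0
scene px 297.0 175.0
```

The estimates agree: 105 mm pitch, 50 mm tag width, and pins on the rail's centre line. Now the pushes, starting with the spare's tag because it's nearest the arm.

```bash
cat >> h.py <<'E'
def push(i,sgn):
    "sgn +1: push away from robot; -1: pull towards it"
    pin=np.load("pins.npy")[i].copy(); yaw=float(np.load("yaw.npy")); ex=np.array([np.cos(yaw),np.sin(yaw),0])
    at=lambda dx,z:(pin+dx*ex)*[1,1,0]+[0,0,z]
    rot=[np.pi,0,np.pi+yaw]
    bot.move_ptp(at(-sgn*75,215),rot)
    bot.movel(at(-sgn*75,118),max_speed=120)
    hit=bot.movel(at(-sgn*1,118),max_speed=50,threshold=9)
    s=bot.get_state(); print(i,"hit",hit,s["tcp_pos"].round(1),at(-sgn*1,118).round(1),s["contact_force"].round(1))
    if not hit:
        bot.movel(at(-sgn*30,125),max_speed=100)
        bot.movel(at(-sgn*75,215),max_speed=150)
    print("t",bot.get_state()["t"]); return hit
E
python3 - <<'E'
from h import *
bot.grip(0.0,20)
push(0,-1)
cv2.imwrite("pics/top1.png",cv2.resize(imaging.capture("top")[150:330,195:445],None,fx=3,fy=3,interpolation=cv2.INTER_CUBIC))
E
```

```text
0 hit False [524.  202.2 118. ] [523.7 202.2 118. ] [-0.2  0.7 -0.1]
t 6.8083
```

View pics/top1.png

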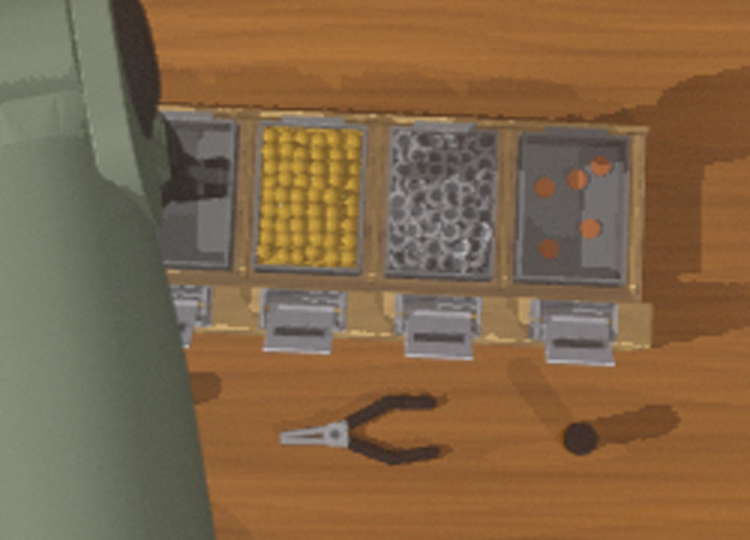

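A corner of the tag shows at (187,345) in front of the rail, so the spare's tag has gone forward. Next are the beads and rings tags.

Run:
```python
from h import *
if not push(1,1) and not push(2,1):
    s=bot.get_state(); bot.move_ptp([300,-250,260],[np.pi,0,np.pi-.6])
bot.dwell(.5)
cv2.imwrite("pics/top2.png",cv2.resize(imaging.capture("top")[150:330,195:445],None,fx=3,fy=3,interpolation=cv2.INTER_CUBIC)); print(bot.get_state()["t"])
```

```text
1 hit False [521.8  98.8 118. ] [522.1  98.8 118. ] [-0.3 -0.3  0.5]
t 11.4667
2 hit False [518.5  -6.2 118. ] [518.8  -6.2 118. ] [ 0.5 -0.8  0.1]
t 15.825
17.4917
```

View pics/top2.png

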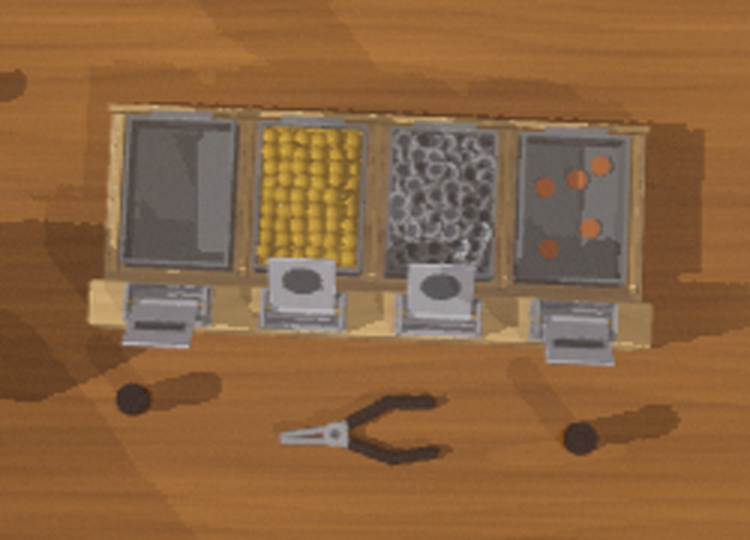

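The picture shows disc faces back over the beads (302,283) and rings (440,288). Bar faces lean forward at the spare (160,325) and discs (580,345). The vials, pliers and bins look undisturbed.

```bash
python3 -c "
from bench import bot
bot.sign_off()"
```

```text
the job is handed in; nothing more can be done
```

I pushed over the three wrong tags with the shut fingertips and handed the job in; the tag for the copper discs was already right, so I left it alone. The spare bin's tag now leans forward to the robot, and the beads and rings tags lean back over their bins.

- **Tags:** the final top view shows disc faces over the two full bins and bar faces forward at the low and empty bins. I judged the angles from that picture and didn't measure them.
- **Forces:** no push reached the 9 N stop. The force read under 1 N at the end of each push.
- **Everything else:** the bins, vials and pliers look unmoved in the final view. That picture was cropped to the board, so I didn't look again at the hammer, caliper, bench block or pot; the finger pushes were all at the board.
- **Time:** the clock read about 17.5 s at the last check, against the 45 s limit.

No check failed or disagreed, and sign-off reports no verdict.

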